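# Put the salt cellar away behind the bifold door

### The job

Pull the little cupboard's bifold door open by its upright brass handle until both panels are folded back together. Then slide the wooden salt cellar, upright on the worktop, into the cupboard so that it is wholly behind the door line, and push the door fully shut again. Do not knock or shift the tea tin in the cupboard or the other things on the worktop.

Things in the scene. Friction and masses are not known exactly. Their poses are not given: they have to be found in the camera images.
- cupboard: Brown wooden counter cupboard, fixed, 376 mm wide (y), 163 mm deep (x), 200 mm high. Origin: centre of its underside; x points to its back, y to the left seen from the front, z up. No floor board: things slide in on the worktop. Inside from x = -66 (door line) to +73 mm, doorway clear from y = -150 to +150 mm, headroom 185 mm; roof's front edge at x = -78 mm.
- door_hinge (a point): Foot of the door's vertical hinge axis, at the left end of the doorway: x = -68, y = +150, z = 0 mm of the cupboard. It lies in the plane of the left panel's inner face; the outer face is 14 mm in front of that plane, the post's axis 59 mm. Axes as the cupboard's.
- door (a joint): Angle (rad) of the left panel: 0 shut, growing as the fold comes out to the front (clockwise from above), 1.45 = stop, both panels folded together, sticking out from the doorway's left end. Two panels, each 150 wide, 14 thick, 8 to 180 mm above the worktop; the right one follows by itself, its end running in the track under the roof. Stays where left (friction about 1 N at the handle).
- pull_post (a point): Brass L-shaped handle on the left panel near the fold: an upright round post, 14 mm diameter, free at its top (200 mm up), foot arm 115 mm above the worktop. A 38 mm gap between post and panel is open from above. Point: on the post's axis, 170 mm up; 45 mm in front of the panel's outer face and 116 mm from the hinge along it. Axes turn with the panel: -x out of its face, -y hinge to fold.
- cellar_mid (a point): Round wooden salt cellar with a lid (fixed to it) and a small knob: 89 mm diameter, 81 mm high with the knob, 64 mm without, 0.2 to 0.35 kg, standing in front of the cupboard, too wide to grasp. This point is on its axis, 35 mm above its underside.
- tea_tin: Small round tea tin, 58 mm diameter, 72 mm high, standing inside the cupboard at its left end. Bystander. Origin: centre of its underside.
- glass: Straight drinking glass, 60 mm diameter, 104 mm high, standing to the right of the salt cellar. Bystander. Origin: centre of its underside.
- timer: Round kitchen timer, 68 mm diameter, 48 mm high, at the front left. Bystander. Origin: centre of its underside.
- tin_big: Large round tea tin, 72 mm diameter, 105 mm high, on the left. Bystander. Origin: centre of its underside.
Not all that is in view belongs to the job. Leave any blue look-alike of the part that bears cellar_mid alone.

How it is judged:
By the outcome, as a careful person would: the job done as asked, in the order asked, and still so for the second after the job is handed in, with the robot touching nothing.
It also fails if it takes over 66 s, if anything falls off the work surface, if the arm or the gripper's body presses on something with over 40 N, if the wrist force passes 120 N, or if a joint passes its speed limit or range.

### The arm

A 6-joint arm with a two-finger parallel gripper is mounted at the origin on a cart in front of the work surface, level with it; the furniture and walls round the work are solid. World frame = base frame: x ahead of the robot, y to its left, z up, the work surface at z = 0. Lengths are in m, angles in rad, forces in N, time in s.
With the tool pointing down it reaches from about 0.35 to 0.85 m from the base axis. Payload 8.1 kg.
Tool frame: the origin (TCP) lies at the centre of the arm's flange, where the gripper is bolted on; the fingertips stand 186 mm ahead of it and the grasp point (between the pads) lies 167 mm ahead of it (robot.grasp_offset is the distance from the TCP to the grasp point, in m); z points along the fingers, y is the line along which they close (so a half turn about z gives the same grasp; the last joint's range is limited). The gripper opens to 93 mm and grips with 3 to 60 N. Pads are 15 mm wide; open, the fingers measure 128 mm over their backs; the gripper's body (75 mm by 188 mm) begins 65 mm behind the grasp point.
Start: joints at [-1.428, 0.13, 1.488, -0, 1.523, -0.085], TCP at [0.136, -0.585, 0.405] pointing down, gripper open.
Joint ranges: [-2.96, 2.96], [-0.89, 2.26], [0.02, 2.5], [-1.34, 4.48], [0, 2.73], [-2.66, 2.66]. Speed limits (rad/s): [2.39, 2.39, 2.79, 3.14, 3.14, 3.14].

### API

Orientations are given as a rotation vector (axis times angle).
In Python, from plant import robot gives the robot as it stands.
- The arm moves only by the tool drive_tool, never from a script. Its argument "moves" is one flat list of numbers, 7 for each row, row after row: the finger opening in mm, from 0 to 93, then the shift along the tool's x, y, z in mm, then the turn, a rotation vector about the tool's x, y, z in degrees. A call has 1 to 8 rows; each row shifts and turns the commanded pose from where the row before left it, along the tool's axes as they then stand; what a row does not reach is not made up. A row lasts 1/10 s, in which the tool goes at most 50 mm and 8.59 degrees, less where a joint would pass 70% of its speed; a pose out of reach is approached as far as the arm can. A call is refused whole if a number of a shift passes 50 or a number of a turn 8.59, either way. A call with a gripper value outside its range is refused whole. The fingers move at their own pace and stop on an object; "grip_force" is the grip in N (left out, the last holds). Time passes only in rows, so rows that do not move let the fingers close. It gives the time, the measured TCP pose, the force, the opening and the grip force at its end, in the units of the state.
- robot.read_state(): the state, without advancing time (a new reading comes with each control period).
- robot.read_camera(name): name is "scene" or "top" or "wrist"; returns a dict with "color" (420x560x3 uint8, red, green, blue), "depth" (420x560 float32, m along the optical axis (not along the pixel's ray), 0 where there is no reading), "mtx" (3x3 intrinsics, pixels), "R" (3x3) and "t" (3): a world point X has camera coordinates R X + t. Camera axes: x right, y down, z forward; pixel columns grow to the right and rows downward; lengths in m; the calibration is good to about 2 mm. A picture is of the moment at which its call begins.
- robot.close_job(): hands the job in; it is judged then, once.
The state is a dict: "t": time; "q": joint angles; "dq": joint speeds; "joint_torque": joint torques, N m; "tool_pos": TCP position; "orientation": TCP orientation; "force": force on the tool from outside, world axes, zero at the start; "wrist_torque": the same for the moment, N m; "opening": finger opening in m; "gripper_force": force on a finger pad.
Only numpy, scipy, OpenCV 4.12 (cv2) and the standard library are available. Lean on these libraries where they do the work, as an engineer would, in place of code of your own. Each camera call takes 0.05 s, during which the arm holds its last target. There are 200 camera calls.

## Working session

There is one attempt and no reset: what is moved stays moved. The work goes in short steps, Python scripts to look and compute and a tool call to move; the robot and the scene stay as the last step left them, time stands still between calls to the robot, and variables do not carry over. Pictures are saved under pics/ and viewed, at most 10 in all, crops included, and the job is handed in when it is done.

Besides the shell and the picture viewer there is one more tool, called after "Emit:" in YAML: its name, and indented under it one key for each argument. drive_tool: Moves the arm, as the interface text tells. Its arguments: {"type":"object","properties":{"moves":{"type":"array","items":{"type":"number"}},"grip_force":{"type":"number"}},"required":["moves"]}

```bash
mkdir -p pics; ls; cat > h.py <<'E'
import numpy as np, cv2
from plant import robot
def shot(n,f=None):
    c=robot.read_camera(n)
    if f: cv2.imwrite('pics/'+f,c['color'][:,:,::-1])
    return c
def pts(c):
    d=c['depth'];v,u=np.mgrid[:d.shape[0],:d.shape[1]]
    K=c['mtx'];P=np.stack([(u-K[0,2])/K[0,0]*d,(v-K[1,2])/K[1,1]*d,d],-1)
    return (P-c['t'])@c['R']
def ray(c,u,v,z):
    d=c['R'].T@np.linalg.inv(c['mtx'])@[u,v,1];o=-c['R'].T@c['t']
    return o+d*(z-o[2])/d[2]
E
python3 - <<'E'
from h import *
for n in ('top','scene'):
    c=shot(n,n+'0.png');np.savez('pics/'+n+'0',**c);print(n,-c['R'].T@c['t'],c['R'][2])
a=cv2.imread('pics/top0.png');b=cv2.imread('pics/scene0.png')
s=robot.read_state();print({k:np.round(v,3) for k,v in s.items()}, robot.grasp_offset)
E
```

```text
pics
top [ 0.38478655 -0.00321694  1.46071085] [ 0.11171218  0.03296145 -0.9931938 ]
scene [-0.14796986  0.44280808  1.05474334] [ 0.57518639 -0.32644492 -0.75006288]
{'t': np.float64(0.1), 'q': array([-1.428,  0.131,  1.489,  0.   ,  1.523, -0.085]), 'dq': array([-0.   , -0.002, -0.003,  0.   ,  0.001, -0.001]), 'joint_torque': array([ 1.0000e-03, -5.6134e+01, -4.9310e+01,  7.7000e-02,  2.9000e-02,
       -0.0000e+00]), 'tool_pos': array([ 0.135, -0.584,  0.404]), 'orientation': array([-3.12 , -0.357,  0.   ]), 'force': array([ 1.002, -0.273, -0.765]), 'wrist_torque': array([0.033, 0.059, 0.004]), 'gripper_force': np.float64(0.0), 'opening': np.float64(0.093)} 0.1673
```

View pics/top0.png

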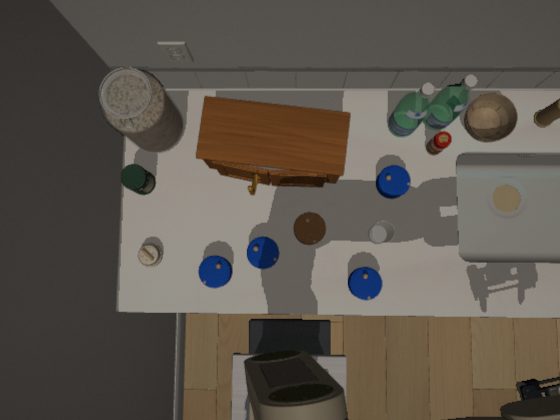

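View pics/scene0.png

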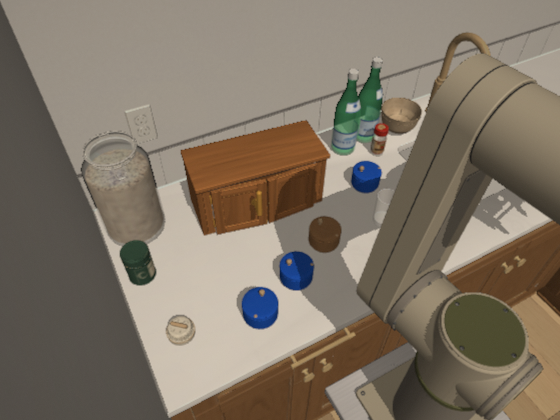

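The top view shows the cupboard roof at about (204,99)-(349,108)-(345,175)-(198,157), the brass handle near (255,183) and the brown cellar at (310,228). It also shows the glass at (380,233), the timer at (149,255), the green tin at (140,178) and blue look-alikes at (263,252), (215,271), (365,283) and (393,181). The scene view shows the same things, with the handle at (260,205) and the cellar at (325,234).

```bash
python3 - <<'E'
from h import *
T=dict(np.load('pics/top0.npz'));S=dict(np.load('pics/scene0.npz'))
P=pts(T);Q=pts(S)
for n,X in(('top',P),('scene',Q)):
    m=(abs(X[...,2]-.2)<.008)&(X[...,0]>.3)&(X[...,0]<.95)&(abs(X[...,1])<.4)
    k,l,st,ce=cv2.connectedComponentsWithStats(m.astype(np.uint8));i=1+st[1:,4].argmax()
    r=X[l==i];b=cv2.minAreaRect((r[:,:2]*1000).astype(np.float32));print(n,'roof',np.round(r[:,2].mean(),4),b,cv2.boxPoints(b).round(0).tolist())
# objects
def comp(c,X,uv,zmin,zmax,rad):
    v,u=np.mgrid[:420,:560]
    m=(X[...,2]>zmin)&(X[...,2]<zmax)&(np.hypot(u-uv[0],v-uv[1])<rad)
    k,l,st,ce=cv2.connectedComponentsWithStats(m.astype(np.uint8));i=1+st[1:,4].argmax()
    return X[l==i]
for n,uv,a,b,r in (('cellar',(310,228),.055,.1,25),('blue1',(263,252),.055,.1,25),('blue2',(215,271),.055,.1,25),('blue3',(365,283),.055,.1,25),('blue4',(393,181),.055,.1,25),('glass',(380,233),.09,.12,20),('timer',(149,255),.03,.06,20),('big',(140,178),.09,.12,25)):
    r=comp(T,P,uv,a,b,r)
    (cx,cy),rad=cv2.minEnclosingCircle((r[:,:2]*1000).astype(np.float32));print(n,round(cx),round(cy),round(rad),'z',np.percentile(r[:,2],[5,50,98]).round(3))
for n,uv,a,b,r in (('cellar',(325,234),.055,.1,25),('blue1',(296,270),.055,.1,25),):
    r=comp(S,Q,uv,a,b,r)
    (cx,cy),rad=cv2.minEnclosingCircle((r[:,:2]*1000).astype(np.float32));print('sc',n,round(cx),round(cy),round(rad),'z',np.percentile(r[:,2],[5,50,98]).round(3))
# brass
for n,c,X,box in(('top',T,P,(240,165,275,200)),('scene',S,Q,(240,180,280,230))):
    h=cv2.cvtColor(c['color'],cv2.COLOR_RGB2HSV)
    m=(h[...,0]>=16)&(h[...,0]<30)&(h[...,1]>120)&(h[...,2]>80)
    z=np.zeros_like(m);z[box[1]:box[3],box[0]:box[2]]=1;m&=z
    v,u=np.nonzero(m);p=X[m]
    print(n,len(u),'px');o=np.argsort(-p[:,2])
    for i in o[::max(1,len(o)//14)]:print(u[i],v[i],p[i].round(3))
a=T['color'][140:290,180:400,::-1];b=S['color'][120:240,170:350,::-1]
cv2.imwrite('pics/crop0.png',np.vstack([cv2.resize(a,(560,382),interpolation=2)[:300],cv2.resize(b,(560,373),interpolation=2)[:300]])[:600])
E
```

```text
top roof 0.1986 ((723.0543823242188, 44.41908264160156), (376.0957946777344, 164.64686584472656), 83.541015625) [[620.0, -133.0], [784.0, -152.0], [826.0, 222.0], [662.0, 241.0]]
scene roof 0.1983 ((721.8218994140625, 42.71464538574219), (376.8040771484375, 168.56320190429688), 83.31688690185547) [[616.0, -135.0], [784.0, -154.0], [827.0, 220.0], [660.0, 240.0]]
cellar 499 -54 44 z [0.056 0.062 0.076]
blue1 431 74 44 z [0.057 0.062 0.076]
blue2 378 204 44 z [0.057 0.062 0.075]
blue3 352 -206 44 z [0.057 0.062 0.075]
blue4 633 -286 45 z [0.056 0.062 0.076]
glass 488 -248 30 z [0.092 0.102 0.107]
timer 422 395 29 z [0.031 0.037 0.049]
big 631 427 36 z [0.097 0.102 0.108]
sc cellar 498 -55 45 z [0.057 0.061 0.076]
sc blue1 429 73 45 z [0.057 0.061 0.076]
top 88 px
252 188 [0.586 0.095 0.201]
249 188 [0.587 0.103 0.197]
249 189 [0.585 0.103 0.197]
250 190 [0.583 0.1   0.193]
251 192 [0.581 0.099 0.174]
250 193 [0.582 0.104 0.145]
256 174 [0.636 0.091 0.128]
258 177 [0.628 0.085 0.125]
256 182 [0.615 0.09  0.123]
254 187 [0.602 0.096 0.121]
254 179 [0.624 0.096 0.121]
255 178 [0.626 0.094 0.12 ]
255 179 [0.624 0.094 0.119]
256 183 [0.613 0.091 0.117]
255 188 [0.6   0.093 0.115]
scene 186 px
258 192 [0.585 0.103 0.2  ]
257 192 [0.59  0.103 0.195]
260 196 [0.582 0.099 0.187]
258 199 [0.582 0.105 0.178]
258 201 [0.584 0.104 0.169]
261 204 [0.58  0.098 0.157]
257 191 [0.633 0.083 0.149]
256 192 [0.638 0.084 0.141]
259 210 [0.584 0.102 0.132]
253 200 [0.63  0.098 0.124]
260 213 [0.582 0.101 0.122]
257 213 [0.587 0.107 0.119]
255 206 [0.613 0.1   0.118]
251 201 [0.637 0.1   0.114]
266 220 [0.627 0.061 0.024]
```

View pics/crop0.png

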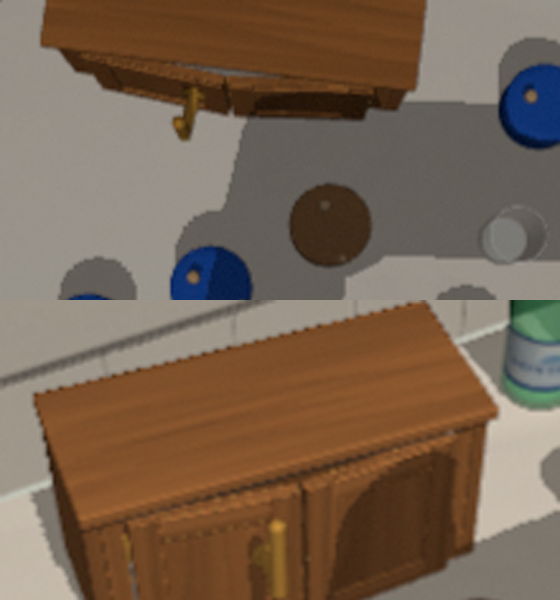

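Emit:
drive_tool:
  moves: [93,25,-23.5,-1,0,0,0,93,25,-23.5,-1,0,0,0,93,25,-23.5,-1,0,0,0,93,25,-23.5,-1,0,0,0,93,25,-23.5,-1,0,0,0,93,25,-23.5,-1,0,0,0,93,25,-23.5,-1,0,0,0,93,25,-23.5,-1,0,0,0]

```text
t: 0.9
tool_pos: [0.2884, -0.3548, 0.4124]
orientation: [-3.121, -0.357, 0.0]
force: [-0.5, -0.9, 0.3]
opening: 0.0929
gripper_force: 0.0
```

Emit:
drive_tool:
  moves: [93,25,-23.5,-1,0,0,0,93,25,-23.5,-1,0,0,0,93,25,-23.5,-1,0,0,0,93,25,-23.5,-1,0,0,0,93,25,-23.5,-1,0,0,0,93,25,-23.5,-1,0,0,0,93,25,-23.5,-1,0,0,0,93,25,-23.5,-1,0,0,0]

```text
t: 1.7
tool_pos: [0.4407, -0.1265, 0.4205]
orientation: [-3.121, -0.357, 0.001]
force: [-0.6, -1.0, 0.2]
opening: 0.0934
gripper_force: 0.0
```

Emit:
drive_tool:
  moves: [93,25,-23.5,-1,0,0,0,93,25,-23.5,-1,0,0,0,93,25,-23.5,-1,0,0,0,93,25,-23.5,-1,0,0,0,93,25,-23.5,-1,0,0,0,93,25,-23.5,-1,0,0,0,93,25,-23.5,-1,0,0,0,93,20,-23.5,-1,0,0,0]

```text
t: 2.5
tool_pos: [0.5884, 0.1007, 0.428]
orientation: [-3.121, -0.357, 0.001]
force: [-0.4, -0.9, 0.1]
opening: 0.0931
gripper_force: 0.0
```

Emit:
drive_tool:
  moves: [93,0,0,0,0,0,-8.5,93,0,0,0,0,0,-8.5,93,0,0,0,0,0,-8.5,93,0,0,0,0,0,-8.5,93,0,0,0,0,0,-8.5,93,0,0,0,0,0,-8.5,93,0,0,0,0,0,-8.5,93,0,0,0,0,0,-8.5]

```text
t: 3.3
tool_pos: [0.5877, 0.0993, 0.4281]
orientation: [-2.381, -2.048, 0.001]
force: [-0.2, -0.3, -0.2]
opening: 0.0933
gripper_force: 0.0
```

Emit:
drive_tool:
  moves: [93,0,0,0,0,0,-8.5,93,0,0,0,0,0,-8.5,93,0,0,0,0,0,-8.5,93,0,0,0,0,0,-8.5,93,0,0,0,0,0,-8.5,93,0,0,0,0,0,-8.5,93,0,0,0,0,0,-8.5,93,0,0,0,0,0,-8.5]

```text
t: 4.1
tool_pos: [0.5877, 0.0993, 0.4281]
orientation: [-0.829, -3.029, 0.001]
force: [0.3, 0.2, -0.0]
opening: 0.0931
gripper_force: 0.0
```

Emit:
drive_tool:
  moves: [93,0,0,0,0,0,-8.5,93,0,0,0,0,0,-8.5,93,0,0,0,0,0,-3,93,0,0,0,0,0,0]

```text
t: 4.5
tool_pos: [0.5877, 0.0993, 0.4282]
orientation: [-0.299, -3.126, 0.0]
force: [0.0, 0.1, -0.4]
opening: 0.093
gripper_force: 0.0
```

```bash
cat >> h.py <<'E'
from scipy.spatial.transform import Rotation as Ro
C=np.array([717.5,45.]);PSI=-.112
def w(x,y): return C+np.array([[np.cos(PSI),-np.sin(PSI)],[np.sin(PSI),np.cos(PSI)]])@[x,y]
def cup(p): return np.array([[np.cos(PSI),np.sin(PSI)],[-np.sin(PSI),np.cos(PSI)]])@(np.array(p[:2])-C)
def post(th):
    c,s=np.cos(th),np.sin(th);return w(-68-59*c-116*s,150+59*s-116*c)
def st():
    s=robot.read_state();R=Ro.from_rotvec(s['orientation']).as_matrix();p=s['tool_pos']*1e3
    print('t',round(float(s['t']),2),'tcp',p.round(1),'grasp',(p+167.3*R[:,2]).round(1),'zax',R[:,2].round(3),'yaw',np.degrees(np.arctan2(R[1,0],R[0,0])).round(1),'F',s['force'].round(1),'open',round(float(s['opening'])*1e3,1),'gf',round(float(s['gripper_force']),1),'q',s['q'].round(2))
    return p,R
E
python3 - <<'E'
from h import *
p,R=st();print('to post',R.T@(np.r_[587,99,337]-p), post(.077),post(1.45))
E
```

```text
t 4.5 tcp [587.7  99.3 428.2] grasp [587.5  99.3 260.9] zax [-0.001 -0.    -1.   ] yaw 169.1 F [ 0.   0.1 -0.4] open 93.0 gf 0.0 q [ 0.08  0.11  1.47  0.    1.56 -1.3 ]
to post [ 0.50283978 -0.37171451 91.17738566] [586.94787721  98.81065955] [550.17646033 259.6376272 ]
```

Emit:
drive_tool:
  moves: [93,0,0,20,0,0,0,93,0,0,20,0,0,0,93,0,0,20,0,0,0,93,0,0,20,0,0,0,93,0,0,11,0,0,0,93,0,0,0,0,0,0]

```text
t: 5.1
tool_pos: [0.5871, 0.0992, 0.3355]
orientation: [-0.301, -3.123, 0.001]
force: [-0.1, -0.1, -0.5]
opening: 0.0935
gripper_force: 0.0
```

Emit:
drive_tool:
  moves: [8,0,0,0,0,0,0,8,0,0,0,0,0,0,8,0,0,0,0,0,0,8,0,0,0,0,0,0,8,0,0,0,0,0,0,8,0,0,0,0,0,0]
  grip_force: 15

```text
t: 5.7
tool_pos: [0.5878, 0.0993, 0.338]
orientation: [0.3, 3.127, 0.0]
force: [0.3, -0.1, -0.1]
opening: 0.0496
gripper_force: 0.0
```

```bash
python3 - <<'E'
from h import *
p,R=st()
# path in rows: tool-frame deltas, turning with panel
th=.077;n=19;d=(1.45-th)/n
for i in (0,9,n-1):
    a=th+i*d;f=np.radians(169.1)-(a-th);D=post(a+d)-post(a)
    print(round(a,3),'x',D@[np.cos(f),np.sin(f)],'y',D@[np.sin(f),-np.cos(f)],'rotz',np.degrees(d))
E
```

```text
t 5.7 tcp [587.8  99.3 338. ] grasp [587.9  99.3 170.7] zax [ 0.  0. -1.] yaw 169.0 F [ 0.3 -0.1 -0.1] open 49.6 gf 0.0 q [ 0.08  0.16  1.58 -0.    1.4  -1.3 ]
0.077 x 8.226907060901011 y 4.552353589002793 rotz 4.1403739616558966
0.727 x 8.226907060900974 y 4.552353589002778 rotz 4.1403739616558966
1.378 x 8.226907060900961 y 4.552353589002825 rotz 4.1403739616558966
```

Emit:
drive_tool:
  moves: [8,0,0,0,0,0,0,8,0,0,0,0,0,0,8,0,0,0,0,0,0,8,0,0,0,0,0,0,8,0,0,0,0,0,0,8,0,0,0,0,0,0,8,0,0,0,0,0,0]

```text
t: 6.4
tool_pos: [0.5882, 0.1002, 0.3377]
orientation: [0.299, 3.126, 0.003]
force: [5.2, 5.1, -3.2]
opening: 0.0134
gripper_force: 15.0
```

Emit:
drive_tool:
  moves: [8,8.2,4.6,0,0,0,4.1,8,8.2,4.6,0,0,0,4.1,8,8.2,4.6,0,0,0,4.1]

```text
t: 6.7
tool_pos: [0.5683, 0.12, 0.3377]
orientation: [0.636, 3.073, 0.004]
force: [12.0, 6.7, -7.6]
opening: 0.0135
gripper_force: 15.0
```

```bash
python3 - <<'E'
from h import *
p,R=st();print(post(.077+3*.0716))
E
```

```text
t 6.7 tcp [568.3 120.  337.7] grasp [568.9 120.4 170.4] zax [ 0.004  0.002 -1.   ] yaw 156.6 F [12.   6.7 -7.6] open 13.5 gf 15.0 q [ 0.12  0.12  1.63  0.    1.39 -1.04]
[566.857846   118.17163949]
```

Emit:
drive_tool:
  moves: [8,8.2,4.6,0,0,0,4.1,8,8.2,4.6,0,0,0,4.1,8,8.2,4.6,0,0,0,4.1,8,8.2,4.6,0,0,0,4.1,8,8.2,4.6,0,0,0,4.1,8,8.2,4.6,0,0,0,4.1]

```text
t: 7.3
tool_pos: [0.5435, 0.1694, 0.3378]
orientation: [1.276, 2.865, 0.006]
force: [18.8, 2.8, -12.2]
opening: 0.0137
gripper_force: 15.0
```

```bash
python3 - <<'E'
from h import *
p,R=st();print(post(.077+9*.0716))
E
```

```text
t 7.3 tcp [543.5 169.4 337.8] grasp [544.5 169.5 170.5] zax [ 0.006  0.001 -1.   ] yaw 132.0 F [ 18.8   2.8 -12.2] open 13.7 gf 15.0 q [ 0.21  0.09  1.66 -0.    1.39 -0.52]
[541.15582346 167.33925346]
```

Emit:
drive_tool:
  moves: [8,7,7.2,1,0,0,4.1,8,8.2,4.6,0.5,0,0,4.1,8,8.2,4.6,0,0,0,4.1,8,8.2,4.6,0,0,0,4.1,8,8.2,4.6,0,0,0,4.1]

```text
t: 7.8
tool_pos: [0.5411, 0.2165, 0.3377]
orientation: [1.768, 2.595, 0.001]
force: [0.7, -1.9, 7.0]
opening: 0.0136
gripper_force: 15.0
```

```bash
python3 - <<'E'
from h import *
p,R=st();print(post(.077+14*.0716))
E
```

```text
t 7.8 tcp [541.1 216.5 337.7] grasp [541.4 216.5 170.4] zax [ 0.001 -0.    -1.   ] yaw 111.5 F [ 0.7 -1.9  7. ] open 13.6 gf 15.0 q [ 0.29  0.12  1.62 -0.    1.4  -0.08]
[537.08866925 213.50294913]
```

Emit:
drive_tool:
  moves: [8,8.2,4.6,-0.5,0,0,4.1,8,8.2,4.6,0,0,0,4.1,8,8.2,4.6,0,0,0,4.1,8,8.2,4.6,0,0,0,4.1]

```text
t: 8.2
tool_pos: [0.5505, 0.2527, 0.3377]
orientation: [2.12, 2.316, 0.002]
force: [3.9, -2.4, 3.6]
opening: 0.0137
gripper_force: 15.0
```

Emit:
drive_tool:
  moves: [8,4.1,2.3,0,0,0,2,8,4.1,2.3,0,0,0,2]

```text
t: 8.4
tool_pos: [0.5545, 0.2612, 0.3377]
orientation: [2.198, 2.243, 0.002]
force: [0.6, -2.5, 4.4]
opening: 0.0137
gripper_force: 15.0
```

```bash
python3 - <<'E'
from h import *
p,R=st()
H=w(-68,150);v=cup((p+167.3*R[:,2]))-[-68,150];print('theta',np.arctan2(-v[1],-v[0]),np.arctan2(116,59)-np.arctan2(-v[1],-v[0]),np.hypot(*v))
E
```

```text
t 8.4 tcp [554.5 261.2 337.7] grasp [554.8 261.1 170.4] zax [ 0.002 -0.    -1.   ] yaw 91.2 F [ 0.6 -2.5  4.4] open 13.7 gf 15.0 q [ 0.36  0.2   1.53 -0.    1.41  0.34]
theta -0.37635758077433173 1.476633554547252 126.7448727256322
```

Emit:
drive_tool:
  moves: [8,4.1,2.3,0,0,0,1,8,0,0,0,0,0,0]

```text
t: 8.6
tool_pos: [0.5557, 0.2642, 0.3372]
orientation: [2.217, 2.225, -0.007]
force: [-9.5, -10.4, 9.4]
opening: 0.0142
gripper_force: 15.0
```

```bash
python3 - <<'E'
from h import *
p,R=st()
c=shot('scene','scene1.png');t=shot('top','top1.png')
# fold tips at panel-top height .18
P=pts(t);m=(abs(P[...,2]-.18)<.006)&(P[...,0]>.45)&(P[...,0]<.70)&(P[...,1]>.1)&(P[...,1]<.3)
X=P[m];print(len(X),cv2.boxPoints(cv2.minAreaRect((X[:,:2]*1e3).astype(np.float32))))
E
```

```text
t 8.6 tcp [555.7 264.2 337.2] grasp [555.2 263.6 169.9] zax [-0.003 -0.004 -1.   ] yaw 90.2 F [ -9.5 -10.4   9.4] open 14.2 gf 15.0 q [ 0.36  0.21  1.52 -0.    1.41  0.36]
602 [[516.07135 173.16393]
 [654.15704 153.6143 ]
 [662.69745 213.93834]
 [524.61176 233.48796]]
```

View pics/scene1.png

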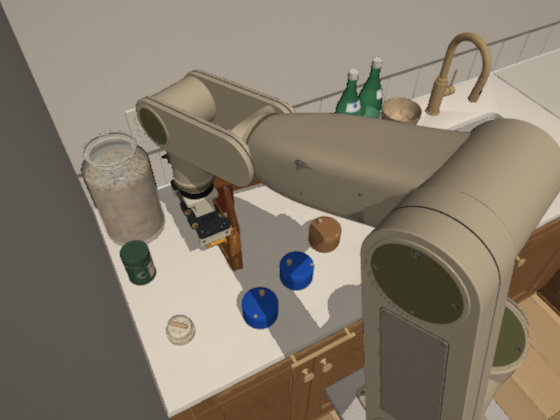

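The scene view shows the folded door sticking out at about (230,230), with the gripper still on the post. The brown cellar at (325,234) hasn't moved, and the stop reaction shows the door fully folded. I'll release, lift and move behind the cellar.

Emit:
drive_tool:
  moves: [8,-2,-1,0,0,0,0,60,0,0,0,0,0,0,60,0,0,0,0,0,0,60,0,0,0,0,0,0,60,0,0,0,0,0,0,60,0,0,-10,0,0,0,60,0,0,-40,0,0,0,60,0,0,-45,0,0,0]

```text
t: 9.5
tool_pos: [0.5545, 0.2631, 0.4313]
orientation: [-2.215, -2.225, 0.006]
force: [0.6, -0.4, 0.3]
opening: 0.0589
gripper_force: 0.0
```

Emit:
drive_tool:
  moves: [50,-29,-9.5,0,0,0,0,50,-29,-9.5,0,0,0,0,50,-29,-9.5,0,0,0,0,50,-29,-9.5,0,0,0,0,50,-29,-9.5,0,0,0,0,50,-29,-9.5,0,0,0,0,50,-29,-9.5,0,0,0,0,50,-29,-9.5,0,0,0,0]

```text
t: 10.3
tool_pos: [0.4796, 0.03, 0.4327]
orientation: [2.216, 2.226, 0.001]
force: [0.4, 0.6, -0.5]
opening: 0.0496
gripper_force: 0.0
```

Emit:
drive_tool:
  moves: [50,-29,-9.5,0,0,0,0,50,-29,-9.5,0,0,0,0,50,-29,-9.5,0,0,0,0,50,-29,-9.5,0,0,0,0]

```text
t: 10.7
tool_pos: [0.4421, -0.0862, 0.4328]
orientation: [2.216, 2.226, 0.001]
force: [1.2, -0.7, 0.3]
opening: 0.05
gripper_force: 0.0
```

Emit:
drive_tool:
  moves: [50,0,0,0,0,0,8,50,0,0,0,0,0,8,50,0,0,0,0,0,8,50,0,0,0,0,0,8,50,0,0,0,0,0,8,50,0,0,0,0,0,8,50,0,0,0,0,0,8,50,0,0,0,0,0,6]

```text
t: 11.5
tool_pos: [0.4426, -0.0852, 0.4327]
orientation: [3.048, 0.758, 0.001]
force: [0.2, -0.1, 0.1]
opening: 0.0501
gripper_force: 0.0
```

```bash
sed -i 's/C=np.array(\[717.5,45.\])/C=np.array([719.5,43.5])/' h.py; python3 - <<'E'
from h import *
p,R=st();print('to start',R.T@(np.r_[442,-85,211]-p))
t=shot('top','top2.png');c=shot('scene','scene2.png');np.savez('pics/scene2',**c)
P=pts(c)
print('z>0 interior tin candidates')
m=(P[...,2]>.06)&(P[...,2]<.085)
for n,X in(('scene',P),('top',pts(t))):
    z=X[...,2];m=(z>.064)&(z<.078)&(X[...,0]>.6)&(X[...,0]<.8)&(X[...,1]>-.15)&(X[...,1]<.25)
    x=X[m];print(n,len(x),[cup(q*1e3).round() .tolist()for q in x[::max(1,len(x)//8)]])
cv2.imwrite('pics/c2.png',np.vstack([cv2.resize(t['color'][90:300,120:400,::-1],(480,360)),cv2.resize(c['color'][120:300,120:360,::-1],(480,240))]))
E
```

```text
t 11.5 tcp [442.6 -85.2 432.7] grasp [442.8 -85.2 265.4] zax [ 0.001 -0.    -1.   ] yaw 27.9 F [ 0.2 -0.1  0.1] open 50.1 gf 0.0 q [-0.3  -0.29  1.84 -0.    1.6   0.78]
to start [ -0.63230148  -0.60027809 221.69756836]
z>0 interior tin candidates
scene 241 [[25.0, -171.0], [-69.0, -180.0], [22.0, 75.0], [22.0, 99.0], [43.0, 185.0], [1.0, 105.0], [-45.0, 185.0], [-78.0, 163.0], [-134.0, 153.0]]
top 49 [[-58.0, 151.0], [-81.0, 150.0], [-100.0, 148.0], [-66.0, -155.0], [-67.0, -167.0], [-66.0, -183.0], [-113.0, 110.0], [-128.0, 144.0], [-132.0, 113.0]]
```

View pics/c2.png

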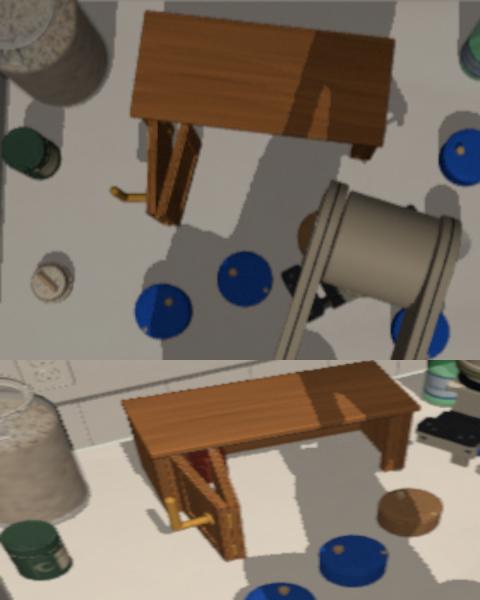

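The crop shows the door folded in a V at (170,170), the reddish tea tin behind it and a clear doorway. The cellar is untouched, and the open fingers are behind it. I'll lower and push diagonally.

Emit:
drive_tool:
  moves: [50,0,0,45,0,0,0,50,0,0,45,0,0,0,50,0,0,45,0,0,0,50,0,0,45,0,0,0,50,0,0,35,0,0,0,50,0,0,8,0,0,0,50,0,0,0,0,0,0]

```text
t: 12.3
tool_pos: [0.4422, -0.085, 0.2082]
orientation: [-3.045, -0.769, 0.003]
force: [0.6, 0.6, 0.4]
opening: 0.0502
gripper_force: 0.0
```

Emit:
drive_tool:
  moves: [50,12,0,0,0,0,0,50,8,0,0,0,0,0,50,8,0,0,0,0,0,50,12,0,0,0,0,0,50,12,0,0,0,0,0,50,12,0,0,0,0,0,50,12,0,0,0,0,0,50,6,0,0,0,0,0]

```text
t: 13.1
tool_pos: [0.516, -0.0456, 0.2087]
orientation: [-3.046, -0.768, -0.001]
force: [-2.8, -2.0, 3.0]
opening: 0.05
gripper_force: 2.1
```

```bash
cat >> h.py <<'E'
def cellar(n='top',f=None):
    c=shot(n,f);X=pts(c);h=cv2.cvtColor(c['color'],cv2.COLOR_RGB2HSV)
    q=np.stack([X[...,0]*1e3-C[0],X[...,1]*1e3-C[1]],-1)@np.array([[np.cos(PSI),-np.sin(PSI)],[np.sin(PSI),np.cos(PSI)]])
    m=(X[...,2]>.054)&(X[...,2]<.08)&(q[...,0]>-260)&(q[...,0]<70)&(q[...,1]>-170)&(q[...,1]<60)&(h[...,0]<25)&(h[...,1]>80)
    k,l,s,_=cv2.connectedComponentsWithStats(m.astype(np.uint8));i=1+s[1:,4].argmax();x=q[l==i].astype(np.float32)
    print(n,'cellar cup',cv2.minEnclosingCircle(x),len(x))
E
python3 - <<'E'
from h import *
p,R=st();print('tool cup',cup(p));cellar('scene');cellar('top')
E
```

```text
t 13.1 tcp [516.  -45.6 208.7] grasp [516.1 -45.6  41.4] zax [ 0.  0. -1.] yaw 28.3 F [-2.8 -2.   3. ] open 50.0 gf 2.1 q [-0.19  0.1   1.9   0.    1.14  0.89]
tool cup [-192.27089368 -111.31326963]
scene cellar cup ((-139.01361083984375, -73.04188537597656), 33.00871658325195) 91
top cellar cup ((-66.21217346191406, -159.81512451171875), 9.863454818725586) 16
```

Emit:
drive_tool:
  moves: [50,9,0,0,0,0,0,50,9,0,0,0,0,0,50,0,0,0,0,0,0,50,-15,0,0,0,0,0,50,-15,0,0,0,0,0,50,0,0,0,0,0,7.5,50,0,0,0,0,0,7.5,50,0,0,0,0,0,7.5]

```text
t: 14.0
tool_pos: [0.5043, -0.0521, 0.2089]
orientation: [-3.138, -0.149, -0.001]
force: [0.5, -0.4, -0.3]
opening: 0.0495
gripper_force: 0.0
```

```bash
python3 - <<'E'
from h import *
p,R=st();print('tool cup',cup(p));cellar('scene')
g=w(-203,-89);print('to',R.T@(np.r_[g,209]-p))
E
```

```text
t 14.0 tcp [504.3 -52.1 208.9] grasp [504.4 -52.1  41.6] zax [ 0.001  0.    -1.   ] yaw 5.4 F [ 0.5 -0.4 -0.3] open 49.5 gf 0.0 q [-0.2   0.07  1.93  0.    1.14  1.27]
tool cup [-203.15087046 -119.08126636]
scene cellar cup ((-143.70440673828125, -75.64350891113281), 44.364078521728516) 174
to [  6.32190903 -29.40986232  -0.12657277]
```

Emit:
drive_tool:
  moves: [50,1,-15,0,0,0,0,50,1,-14.5,0,0,0,0,50,-16,0,0.7,0,5,0,50,-16,0,0.7,0,5,0,50,-16,0,0.7,0,5,0,50,-16,0,0.7,0,5,0,50,0,0,0,0,0,0]

```text
t: 14.75
tool_pos: [0.4378, -0.0273, 0.1952]
orientation: [-3.072, -0.158, -0.537]
force: [-1.0, -0.4, -0.3]
opening: 0.0496
gripper_force: 0.0
```

```bash
cat >> h.py <<'E'
def tip():
    p,R=st();t=p+186*R[:,2];print('tip',t.round(1),'cup',cup(t).round(1),'tilt',np.degrees(np.arcsin(np.hypot(*R[:2,2]))).round(1),'dircup',(np.degrees(np.arctan2(R[1,2],R[0,2])-PSI)).round(1),'yax',R[:,1].round(3));return t,R
E
python3 - <<'E'
from h import *
tip()
E
```

```text
t 14.75 tcp [437.8 -27.3 195.2] grasp [494.2 -21.3  37.9] zax [ 0.338  0.036 -0.941] yaw 5.9 F [-1.  -0.4 -0.3] open 49.6 gf 0.0 q [-0.23 -0.27  2.3   0.16  0.79  1.15]
tip [500.6 -20.6  20.3] cup [-210.4  -88.2] tilt 19.8 dircup 12.5 yax [ 0.103 -0.995 -0.001]
```

Emit:
drive_tool:
  moves: [50,-0.4,0,3.7,0,3,0,50,-0.5,0,4.1,0,3,0,50,-0.7,0,4.6,0,3,0,50,-1,0,5.1,0,3,0,50,0,0,0,0,0,0]

```text
t: 15.25
tool_pos: [0.4461, -0.0275, 0.1804]
orientation: [-2.989, -0.153, -0.854]
force: [-0.8, -0.4, -0.6]
opening: 0.0501
gripper_force: 0.0
```

```bash
python3 - <<'E'
from h import *
tip()
E
```

```text
t 15.25 tcp [446.1 -27.5 180.4] grasp [534.1 -18.3  38.3] zax [ 0.526  0.055 -0.849] yaw 5.8 F [-0.8 -0.4 -0.6] open 50.1 gf 0.0 q [-0.26 -0.29  2.38  0.36  0.55  0.95]
tip [543.9 -17.3  22.5] cup [-167.7  -80.1] tilt 31.9 dircup 12.4 yax [ 0.102 -0.995 -0.001]
```

Emit:
drive_tool:
  moves: [50,3.7,0,6.6,0,2,0,50,3.4,0,6.9,0,2,0,50,3.2,0,7.2,0,2,0,50,2.9,0,7.6,0,2,0,50,2.7,0,7.9,0,2,0,50,0,0,0,0,0,0]

```text
t: 15.85
tool_pos: [0.4809, -0.024, 0.1608]
orientation: [-2.894, -0.148, -1.109]
force: [-0.0, 0.1, 0.5]
opening: 0.0501
gripper_force: 0.0
```

```bash
python3 - <<'E'
from h import *
tip();cellar('scene','scene3.png')
E
```

```text
t 15.85 tcp [480.9 -24.  160.8] grasp [592.1 -12.3  36.3] zax [ 0.665  0.07  -0.744] yaw 5.8 F [-0.   0.1  0.5] open 50.1 gf 0.0 q [-0.25 -0.15  2.36  0.81  0.33  0.52]
tip [604.6 -11.   22.4] cup [-108.1  -67. ] tilt 41.9 dircup 12.4 yax [ 0.103 -0.995 -0.002]
scene cellar cup ((-69.62646484375, -60.14440155029297), 46.27873611450195) 532
```

View pics/scene3.png

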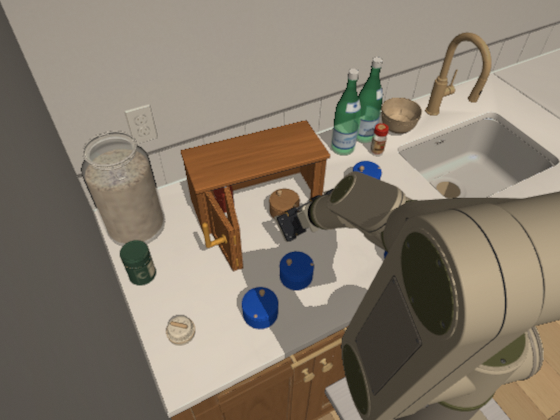

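The scene view shows the cellar at (285,203) at the doorway, ahead of the tilted fingers. Nothing else has moved.

Emit:
drive_tool:
  moves: [50,7.4,-2.2,6.7,0,0,0,50,7.4,-2.2,6.7,0,0,0,50,7.4,-2.2,6.7,0,0,0]

```text
t: 16.2
tool_pos: [0.5103, -0.0149, 0.1612]
orientation: [-2.896, -0.146, -1.112]
force: [-0.8, -0.3, -0.9]
opening: 0.0496
gripper_force: 0.5
```

```bash
python3 - <<'E'
from h import *
tip();cellar('scene')
E
```

```text
t 16.2 tcp [510.3 -14.9 161.2] grasp [621.7  -3.7  37. ] zax [ 0.666  0.067 -0.743] yaw 5.8 F [-0.8 -0.3 -0.9] open 49.6 gf 0.5 q [-0.21 -0.06  2.28  0.77  0.29  0.59]
tip [634.2  -2.4  23.1] cup [-79.7 -55.2] tilt 42.0 dircup 12.2 yax [ 0.101 -0.995  0.   ]
scene cellar cup ((-44.736690521240234, -49.56142044067383), 46.3131217956543) 503
```

Emit:
drive_tool:
  moves: [50,7.4,-2.2,6.7,0,0,0,50,7.4,-2.2,6.7,0,0,0,50,7.4,-2.2,6.7,0,0,0,50,3,-0.5,2.7,0,0,0,50,0,0,0,0,0,0]

```text
t: 16.75
tool_pos: [0.5428, -0.0046, 0.1607]
orientation: [-2.896, -0.146, -1.112]
force: [0.1, -0.3, -0.7]
opening: 0.05
gripper_force: 0.0
```

```bash
python3 - <<'E'
from h import *
tip();cellar('scene')
E
```

```text
t 16.75 tcp [542.8  -4.6 160.7] grasp [654.2   6.7  36.4] zax [ 0.666  0.067 -0.743] yaw 5.8 F [ 0.1 -0.3 -0.7] open 50.0 gf 0.0 q [-0.17  0.03  2.2   0.72  0.27  0.67]
tip [666.6   8.   22.5] cup [-48.6 -41.2] tilt 42.0 dircup 12.2 yax [ 0.101 -0.995  0.   ]
scene cellar cup ((-11.340347290039062, -33.3163948059082), 46.13023376464844) 487
```

Emit:
drive_tool:
  moves: [50,3.7,0,3.3,0,0,0,50,0,0,0,0,0,0,50,-14.9,0,-13.4,0,0,0,50,-14.9,0,-13.4,0,0,0,50,-14.9,0,-13.4,0,0,0,50,-8,0,-7,0,0,0,50,20,0,-22,0,0,0,50,20,0,-22,0,0,0]

```text
t: 17.6
tool_pos: [0.4757, -0.0115, 0.2192]
orientation: [-2.898, -0.143, -1.107]
force: [0.9, -0.1, 1.1]
opening: 0.0499
gripper_force: 0.0
```

```bash
python3 - <<'E'
from h import *
tip();cellar('scene')
E
```

```text
t 17.6 tcp [475.7 -11.5 219.2] grasp [ 5.867e+02 -5.000e-01  9.450e+01] zax [ 0.663  0.066 -0.745] yaw 5.6 F [ 0.9 -0.1  1.1] open 49.9 gf 0.0 q [-0.22 -0.33  2.37  0.5   0.45  0.87]
tip [599.1   0.8  80.5] cup [-114.9  -55.9] tilt 41.8 dircup 12.1 yax [ 0.099 -0.995 -0.001]
scene cellar cup ((-8.836481094360352, -31.917234420776367), 46.16584396362305) 525
```

Emit:
drive_tool:
  moves: [60,20,0,-22.3,0,-6,0,60,17.6,0,-24.3,0,-6,0,60,15,0,-26,0,-6,0,60,12.2,0,-27.4,0,-6,0,60,9.3,0,-28.5,0,-6,0,60,6.2,0,-29.3,0,-6,0,60,3.1,0,-30,0,-6,0,60,0,0,0,0,0,-8]

```text
t: 18.45
tool_pos: [0.4781, -0.0114, 0.4348]
orientation: [3.118, 0.377, 0.004]
force: [0.3, -1.0, 0.6]
opening: 0.0596
gripper_force: 0.0
```

Emit:
drive_tool:
  moves: [60,0,0,0,0,0,-8,60,0,0,0,0,0,-8,60,0,0,0,0,0,-8,60,0,0,0,0,0,-8,60,0,0,0,0,0,-8,60,0,0,0,0,0,-8,60,0,0,0,0,0,-8,60,0,0,0,0,0,-8]

```text
t: 19.25
tool_pos: [0.4769, -0.0114, 0.4299]
orientation: [-2.439, -1.979, -0.001]
force: [0.4, 0.1, 0.3]
opening: 0.0599
gripper_force: 0.0
```

```bash
python3 - <<'E'
from h import *
t,R=tip();p=robot.read_state()['tool_pos']*1e3
print('to above post',R.T@(np.r_[555.2,262,430]-p))
print('rotvec to vertical yaw91',np.degrees(Ro.from_matrix(R.T@(Ro.from_euler('z',91,degrees=True)*Ro.from_euler('x',180,degrees=True)).as_matrix()).as_rotvec()))
c=shot('top');X=pts(c);h=cv2.cvtColor(c['color'],cv2.COLOR_RGB2HSV)
m=(X[...,2]>.14)&(X[...,2]<.21)&(h[...,0]>=16)&(h[...,0]<30)&(h[...,1]>120)&(h[...,2]>80)&(X[...,0]>.5)&(X[...,0]<.6)&(X[...,1]>.22)&(X[...,1]<.3)
print(m.sum(),np.median(X[m],0),X[m][:10].round(3))
E
```

```text
t 19.25 tcp [476.9 -11.4 429.9] grasp [476.9 -11.3 262.6] zax [ 0.     0.001 -1.   ] yaw 78.1 F [0.4 0.1 0.3] open 59.9 gf 0.0 q [-0.13 -0.22  1.78  0.    1.58  0.08]
tip [477.  -11.2 243.9] cup [-234.9  -81.5] tilt 0.0 dircup 60.4 yax [ 0.979 -0.206  0.   ]
to above post [2.83637467e+02 2.03284311e+01 9.60752072e-02]
rotvec to vertical yaw91 [  0.02413073  -0.04078492 -12.89096618]
21 [0.55275081 0.2575919  0.19603293] [[0.558 0.261 0.196]
 [0.558 0.258 0.197]
 [0.556 0.263 0.196]
 [0.555 0.259 0.201]
 [0.555 0.257 0.2  ]
 [0.556 0.255 0.196]
 [0.553 0.266 0.193]
 [0.553 0.263 0.196]
 [0.553 0.26  0.198]
 [0.553 0.258 0.197]]
```

Emit:
drive_tool:
  moves: [60,35.4,2.5,0,0,0,0,60,35.4,2.5,0,0,0,0,60,35.4,2.5,0,0,0,0,60,35.4,2.5,0,0,0,0,60,35.4,2.5,0,0,0,0,60,35.4,2.5,0,0,0,0,60,35.4,2.5,0,0,0,0,60,35.4,2.5,0,0,0,0]

```text
t: 20.1
tool_pos: [0.5567, 0.2626, 0.4298]
orientation: [-2.448, -1.968, -0.001]
force: [0.2, -0.2, 0.6]
opening: 0.0601
gripper_force: 0.0
```

Emit:
drive_tool:
  moves: [60,0,0,0,0,0,-6.5,60,0,0,0,0,0,-6.5,60,0,0,30,0,0,0,60,0,0,30,0,0,0,60,0,0,25,0,0,0,60,0,0,7,0,0,0]

```text
t: 20.7
tool_pos: [0.5554, 0.2607, 0.334]
orientation: [-2.207, -2.231, 0.008]
force: [-1.0, -0.3, -0.4]
opening: 0.0604
gripper_force: 0.0
```

Emit:
drive_tool:
  moves: [8,0,0,0,0,0,0,8,0,0,0,0,0,0,8,0,0,0,0,0,0,8,0,0,0,0,0,0,8,0,0,0,0,0,0,8,0,0,0,0,0,0,8,0,0,0,0,0,0,8,0,0,0,0,0,0]

```text
t: 21.5
tool_pos: [0.5556, 0.2615, 0.3384]
orientation: [-2.205, -2.235, 0.002]
force: [-8.9, 0.2, 6.1]
opening: 0.0135
gripper_force: 15.0
```

```bash
python3 - <<'E'
from h import *
tip()
E
```

```text
t 21.5 tcp [555.6 261.5 338.4] grasp [555.2 261.5 171.1] zax [-0.002  0.    -1.   ] yaw 90.8 F [-8.9  0.2  6.1] open 13.5 gf 15.0 q [0.36 0.21 1.52 0.   1.41 0.34]
tip [555.2 261.5 152.4] cup [-187.7  198.3] tilt 0.1 dircup 178.9 yax [ 1.     0.014 -0.002]
```

Emit:
drive_tool:
  moves: [8,-8.4,-4,0,0,0,-4.1,8,-8.4,-4,0,0,0,-4.1,8,-8.4,-4,0,0,0,-4.1,8,-8.4,-4,0,0,0,-4.1,8,-8.4,-4,0,0,0,-4.1,8,-8.4,-4,0,0,0,-4.1]

```text
t: 22.1
tool_pos: [0.5414, 0.2079, 0.3384]
orientation: [-1.673, -2.655, 0.001]
force: [-9.7, 1.3, 6.7]
opening: 0.0137
gripper_force: 15.0
```

```bash
cat >> h.py <<'E'
def theta():
    p,R=st();g=(p+167.3*R[:,2])[:2];v=g-[669.4,199.6];c=np.array([[np.cos(PSI),np.sin(PSI)],[-np.sin(PSI),np.cos(PSI)]])@v
    a=np.arctan2(116,59)-np.arctan2(-c[1],-c[0]);F=robot.read_state()['force'][:2];n=v/np.hypot(*v)
    print('theta',a.round(3),'r',np.hypot(*v).round(1),'Frad',(F@n).round(1),'Ftan(closing)',(F@[n[1],-n[0]]).round(1),'panel yaw',np.degrees(-a+PSI)+180)
E
python3 -c "
from h import *
theta()"
```

```text
t 22.1 tcp [541.4 207.9 338.4] grasp [540.9 208.1 171.1] zax [-0.003  0.001 -1.   ] yaw 115.6 F [-9.7  1.3  6.7] open 13.7 gf 15.0 q [ 0.28  0.12  1.62  0.    1.4  -0.17]
theta 1.054 r 128.7 Frad 9.8 Ftan(closing) 0.6 panel yaw 113.1759775171093
```

Emit:
drive_tool:
  moves: [8,-7.8,-5.3,-0.5,0,0,-4.1,8,-8.4,-4,0,0,0,-4.1,8,-8.4,-4,0,0,0,-4.1,8,-8.4,-4,0,0,0,-4.1,8,-8.4,-4,0,0,0,-4.1,8,-8.4,-4,0,0,0,-4.1,8,-8.4,-4,0,0,0,-4.1]

```text
t: 22.8
tool_pos: [0.5544, 0.1442, 0.3385]
orientation: [-0.964, -2.988, 0.001]
force: [-2.9, 1.2, 1.8]
opening: 0.0135
gripper_force: 15.0
```

```bash
python3 -c "
from h import *
theta()"
```

```text
t 22.8 tcp [554.4 144.2 338.5] grasp [554.1 144.2 171.2] zax [-0.002  0.    -1.   ] yaw 144.2 F [-2.9  1.2  1.8] open 13.5 gf 15.0 q [ 0.16  0.1   1.64  0.    1.4  -0.78]
theta 0.541 r 127.9 Frad 2.1 Ftan(closing) 2.3 panel yaw 142.6133786614723
```

Emit:
drive_tool:
  moves: [8,-8.4,-4,0,0,0,-4.1,8,-8.4,-4,0,0,0,-4.1,8,-8.4,-4,0,0,0,-4.1,8,-8.4,-4,0,0,0,-4.1,8,-8.4,-4,0,0,0,-4.1]

```text
t: 23.3
tool_pos: [0.5822, 0.1068, 0.3384]
orientation: [-0.418, -3.112, 0.002]
force: [-4.0, -1.2, 2.2]
opening: 0.0135
gripper_force: 15.0
```

```bash
python3 -c "
from h import *
theta()"
```

```text
t 23.3 tcp [582.2 106.8 338.4] grasp [581.8 106.7 171.1] zax [-0.002 -0.001 -1.   ] yaw 164.7 F [-4.  -1.2  2.2] open 13.5 gf 15.0 q [ 0.09  0.15  1.59 -0.    1.4  -1.21]
theta 0.173 r 127.7 Frad 3.6 Ftan(closing) 2.1 panel yaw 163.66232731084
```

Emit:
drive_tool:
  moves: [8,-8.4,-4,0,0,0,-4.1,8,-8.4,-4,0,0,0,-4.1,8,-2,-0.9,0,0,0,-0.8]

```text
t: 23.6
tool_pos: [0.5987, 0.0937, 0.3384]
orientation: [-0.175, -3.134, 0.001]
force: [-12.0, -1.0, 7.2]
opening: 0.0137
gripper_force: 15.0
```

```bash
python3 -c "
from h import *
theta()"
```

```text
t 23.6 tcp [598.7  93.7 338.4] grasp [598.3  93.6 171.1] zax [-0.002 -0.001 -1.   ] yaw 173.6 F [-12.   -1.    7.2] open 13.7 gf 15.0 q [ 0.07  0.19  1.55 -0.    1.41 -1.39]
theta 0.008 r 127.6 Frad 7.6 Ftan(closing) 9.4 panel yaw 173.10268918437222
```

Emit:
drive_tool:
  moves: [8,-1.5,-0.6,0,0,0,0,8,-1.5,-0.6,0,0,0,0,8,0,0,0,0,0,0]

```text
t: 23.9
tool_pos: [0.6002, 0.0934, 0.3383]
orientation: [-0.178, -3.131, 0.0]
force: [-14.6, -0.3, 8.0]
opening: 0.0141
gripper_force: 15.0
```

```bash
python3 -c "
from h import *
theta()"
```

```text
t 23.9 tcp [600.2  93.4 338.3] grasp [599.3  93.5 171. ] zax [-0.006  0.    -1.   ] yaw 173.5 F [-14.6  -0.3   8. ] open 14.1 gf 15.0 q [ 0.07  0.19  1.54  0.    1.41 -1.39]
theta 0.001 r 127.2 Frad 8.3 Ftan(closing) 12.1 panel yaw 173.5148039598064
```

Emit:
drive_tool:
  moves: [50,0,0,0,0,0,0,50,0,0,0,0,0,0,50,0,0,0,0,0,0,50,0,0,0,0,0,0,50,0,0,0,0,0,0,50,0,0,-20,0,0,0,50,0,0,-40,0,0,0,50,0,0,-40,0,0,0]

```text
t: 24.7
tool_pos: [0.6014, 0.093, 0.4385]
orientation: [-0.177, -3.134, 0.0]
force: [1.4, 0.4, -0.2]
opening: 0.05
gripper_force: 0.0
```

Emit:
drive_tool:
  moves: [50,20,30,0,0,0,0,50,20,30,0,0,0,0,50,20,30,0,0,0,0,50,10,35,0,0,0,0,50,10,35,0,0,0,0,50,0,40,0,0,0,0,50,0,40,0,0,0,0,50,0,40,0,0,0,0]

```text
t: 25.5
tool_pos: [0.5535, 0.3819, 0.4386]
orientation: [0.177, 3.136, 0.0]
force: [0.6, -0.5, 0.7]
opening: 0.0502
gripper_force: 0.0
```

```bash
python3 - <<'E'
from h import *
st();t=shot('top','top4.png');c=shot('scene','scene4.png')
S0=dict(np.load('pics/scene0.npz'));T0=dict(np.load('pics/top0.npz'))
for n,im in(('top',t),('scene',c)):
    X=pts(im);h=cv2.cvtColor(im['color'],cv2.COLOR_RGB2HSV)
    m=(X[...,2]>.14)&(X[...,2]<.21)&(h[...,0]>=16)&(h[...,0]<30)&(h[...,1]>120)&(h[...,2]>80)&(X[...,0]>.54)&(X[...,0]<.615)&(X[...,1]>.03)&(X[...,1]<.15)
    print(n,m.sum(),np.median(X[m],0) if m.any() else '')
    q=np.stack([X[...,0]*1e3-C[0],X[...,1]*1e3-C[1]],-1)@np.array([[np.cos(PSI),-np.sin(PSI)],[np.sin(PSI),np.cos(PSI)]])
    for lo,hi in((140,20),(20,-20),(40,5),(-5,-40),(-20,-140)):
        a,b=min(lo,hi),max(lo,hi)
        k=(q[...,1]>a)&(q[...,1]<b)&(X[...,2]>.03)&(X[...,2]<.105)&(q[...,0]>-120)&(q[...,0]<-40)
        if k.sum()>5: print(' door front y',a,b,np.percentile(q[k][:,0],[10,50,90]).round(1),k.sum())
cv2.imwrite('pics/c4.png',np.vstack([cv2.resize(t['color'][90:300,120:400,::-1],(440,330)),cv2.resize(c['color'][120:250,170:350,::-1],(440,270))]))
E
```

```text
t 25.5 tcp [553.5 381.9 438.6] grasp [553.6 381.9 271.3] zax [ 0.  0. -1.] yaw 173.5 F [ 0.6 -0.5  0.7] open 50.2 gf 0.0 q [ 0.53  0.32  1.21 -0.    1.61 -0.93]
top 23 [0.59720428 0.09283896 0.19593774]
 door front y 20 140 [-81.7 -78.1 -77.1] 209
 door front y -20 20 [-82.5 -81.8 -80.6] 71
 door front y 5 40 [-82.6 -81.8 -81. ] 43
 door front y -40 -5 [-82.5 -81.3 -77.9] 68
 door front y -140 -20 [-82.4 -78.4 -77.6] 249
scene 23 [0.59190418 0.09565057 0.14806675]
 door front y 20 140 [-82.  -78.  -75.2] 719
 door front y -20 20 [-83.9 -81.7 -79.5] 124
 door front y 5 40 [-83.3 -80.1 -76.5] 117
 door front y -40 -5 [-84.2 -81.8 -78.6] 81
 door front y -140 -20 [-83.9 -80.6 -77.4] 44
```

View pics/c4.png

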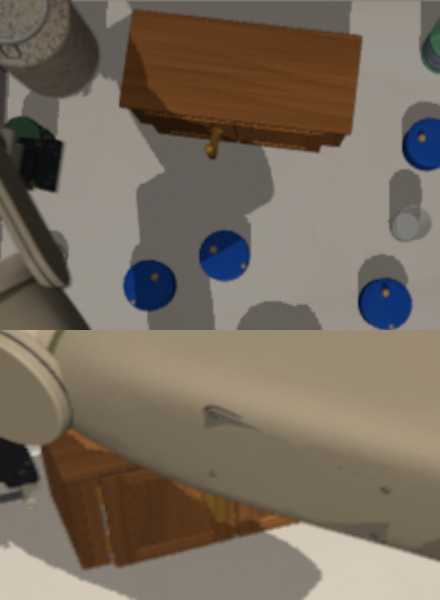

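The crop shows both panels flush at about -82 mm in cupboard coordinates, which is the shut position, with the bystanders where they were. The gripper is clear, so I'll hand in.

```bash
python3 -c "
from plant import robot
print(robot.close_job())"
```

```text
the job is handed in; nothing more can be done
None
```

I handed the job in at about 25.5 s of the 66 s allowed: I folded the door fully open, slid the salt cellar upright to about 13 mm behind the door line and pushed the door fully shut again, and no bystander looked disturbed (the tea tin was not re-measured).

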